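# Two cells set out, then reset the bedside clock with the stylus

## Task

The bedside clock lies on its face: first stand exactly two of the four battery cells upright in the wooden tray, leaving the other two in their cardboard caddy. Then take the stylus from its stand and with its tip gently press the clock's reset button (in the round recess nearer the two ball feet, not the square one) fully home for a moment. Hang the stylus back in its stand, without disturbing the clock or the other things.

Things in the scene. Friction and masses are not known exactly. Their poses are not given: they have to be found in the camera images.
- clock: round black alarm clock lying face down, 120 mm diameter, 0.7 kg, loose. Origin: centre of its underside; z up; +x points to the two ball feet on its rim. On the 40 mm high case sits a grey 60 x 60 mm movement box, top at 56 mm, with two 14 mm recesses: round (reset) at x +17, y 0 mm and square (alarm) at x -17, y 0 mm, each with a small white button 5 mm below the box top
- reset_top (a point): centre of the top of the reset button, a round cap 9 mm diameter in the round recess (14 mm diameter), 5 mm below the recess's mouth at rest (51 mm above the table), 10 mm below it when pressed home
- reset (a joint): travel of the reset button: 0 up, 0.005 m pressed fully home; it springs back; starts to move at about 1.5 N, home takes about 4 N
- alarm (a joint): travel of the alarm button, a square cap 9 mm wide in the square recess, not to be pressed: 0 up, 0.005 m home
- stylus: aluminium stylus hanging upright in its stand, 105 mm long, 60 g. Origin: centre of its tip; z up along it. Shaft 0 to 55 mm: 5 mm diameter for the first 14 mm, widening to 8 mm; round shoulder 26 mm diameter from 55 to 60 mm, resting on the stand's top; square handle 16 x 16 mm from 60 to 105 mm, flats facing along x and y
- stand: fixed light wooden block 62 x 62 mm, 70 mm tall, with one upright hole in the middle of its top, 17 mm diameter and 62 mm deep; the shoulder of the stylus rests on the top, so that its tip hangs 15 mm above the table. Origin: centre of its underside, z up
- tray: fixed dark wooden tray, 132 (x) x 100 (y) x 17 mm outside, walls and floor 5 mm; empty at the start. Origin: centre of its underside
- cell0: C-size battery cell standing upright: dark steel cylinder 26 mm diameter, 47 mm tall, plus a nub 9 mm diameter, 3 mm tall on top; 65 g; origin: centre of its underside, z up. One of four alike, at least 26 mm apart in a fixed cardboard caddy 140 x 130 x 17 mm outside with 5 mm floor and walls
- cell1: C-size battery cell standing upright: dark steel cylinder 26 mm diameter, 47 mm tall, plus a nub 9 mm diameter, 3 mm tall on top; 65 g; origin: centre of its underside, z up. One of four alike, at least 26 mm apart in a fixed cardboard caddy 140 x 130 x 17 mm outside with 5 mm floor and walls
- cell2: C-size battery cell standing upright: dark steel cylinder 26 mm diameter, 47 mm tall, plus a nub 9 mm diameter, 3 mm tall on top; 65 g; origin: centre of its underside, z up. One of four alike, at least 26 mm apart in a fixed cardboard caddy 140 x 130 x 17 mm outside with 5 mm floor and walls
- cell3: C-size battery cell standing upright: dark steel cylinder 26 mm diameter, 47 mm tall, plus a nub 9 mm diameter, 3 mm tall on top; 65 g; origin: centre of its underside, z up. One of four alike, at least 26 mm apart in a fixed cardboard caddy 140 x 130 x 17 mm outside with 5 mm floor and walls
- slab: bystander: upright grey stone slab, 190 (x) x 25 (y) x 85 mm tall, 1 kg, between the work places; origin: centre of its underside
- plant: bystander: leafy plant in a square white pot 75 mm wide, 75 mm tall; the leaves reach 45 mm from its axis and 210 mm up; origin: centre of its underside
- mug: bystander: white mug, 76 mm diameter, 85 mm tall, handle at its +y; origin: centre of its underside

How it is judged:
On the way, in this order (a step that is already met when the one before it is completed fails the run):
1. exactly two cells stand upright on the tray's floor, let go, and the other two are within 15 mm of where they stood in the caddy (((horizontal distance between each of cell0, cell1 and tray below 0.058 m and distance of each of cell2, cell3 from where it was at the start of the episode below 0.015 m) or (horizontal distance between each of cell0, cell2 and tray below 0.058 m and distance of each of cell1, cell3 from where it was at the start of the episode below 0.015 m) or (horizontal distance between each of cell0, cell3 and tray below 0.058 m and distance of each of cell1, cell2 from where it was at the start of the episode below 0.015 m) or (horizontal distance between each of cell1, cell2 and tray below 0.058 m and distance of each of cell0, cell3 from where it was at the start of the episode below 0.015 m) or (horizontal distance between each of cell1, cell3 and tray below 0.058 m and distance of each of cell0, cell2 from where it was at the start of the episode below 0.015 m) or (horizontal distance between each of cell2, cell3 and tray below 0.058 m and distance of each of cell0, cell1 from where it was at the start of the episode below 0.015 m)) and height (world z) of each of cell0, cell1, cell2, cell3 below 0.01 m and angle between each of cell0, cell1, cell2, cell3's own z axis and vertical below 0.15 rad and linear speed of each of cell0, cell1, cell2, cell3 below 0.02 m/s and contact force between the fingers and cell0 below 0.1 N and contact force between the fingers and cell1 below 0.1 N and contact force between the fingers and cell2 below 0.1 N and contact force between the fingers and cell3 below 0.1 N), for 0.2 s.
2. the reset button is pressed fully home (at least 4.2 of its 5 mm) by the stylus held in the fingers, for 0.2 s (value of joint reset above 0.0042 m and contact force between stylus and clock above 1 N and contact force between the fingers and stylus above 1 N), for 0.2 s.
At the end, for the whole second after the job is handed in: Exactly two cells stand upright (within 8 degrees) on the tray floor, released; the other two are within 15 mm of their start; the reset button is up; the stylus hangs upright in its stand, shoulder down on the top and within 7 mm of the hole centre, released; all at rest (all of step 1 and horizontal distance between stylus and stand below 0.007 m and z of stylus in the frame of stand below 0.02 m and angle between stylus's own z axis and vertical below 0.08 rad and contact force between the fingers and stylus below 0.1 N and linear speed of stylus below 0.02 m/s and value of joint reset below 0.001 m); the robot touches nothing.
It fails at once if the alarm button in the square recess is pressed (more than 2 mm) (value of joint alarm above 0.002 m).
It fails at once if the stylus pushes on the clock with more than 20 N (contact force between stylus and clock above 20 N).
It fails at once if the clock is shifted by more than 15 mm or tipped (distance of clock from where it was at the start of the episode above 0.015 m or angle between clock's own z axis and vertical above 0.15 rad).
It fails at once if the slab, plant or mug is moved by more than 20 mm or tipped (distance of any of slab, plant, mug from where it was at the start of the episode above 0.02 m or angle between any of slab, plant, mug's own z axis and vertical above 0.2 rad).
It also fails if it takes over 72 s, if anything falls off the work surface, if the arm or the gripper's body presses on something with over 40 N, if the wrist force passes 120 N, or if a joint passes its speed limit or range.

## Robot

A 7-joint arm with a two-finger parallel gripper is mounted at the origin on the work surface. World frame = base frame: x ahead of the robot, y to its left, z up, the work surface at z = 0. Lengths are in m, angles in rad, forces in N, time in s.
With the tool pointing down it reaches from about 0.35 to 0.9 m from the base axis. Payload 19.9 kg.
Tool frame: the origin (TCP) lies at the very end of the fingers, on their centre line; the grasp point (between the pads) lies 19 mm behind it (manip.hold_point_z is the distance from the TCP to the grasp point, in m); z points along the fingers, y is the line along which they close (so a half turn about z gives the same grasp; the last joint's range is limited). The gripper opens to 94 mm and grips with 3 to 60 N. Pads are 16 mm wide; open, the fingers measure 119 mm over their backs; the gripper's body (75 mm by 177 mm) begins 78 mm behind the grasp point.
Start: joints at [-1.337, 0.417, -0.01, 1.614, 0.005, 1.111, -0.053], TCP at [0.17, 0.601, 0.205] pointing down, gripper open.
Joint ranges: [-2.81, 2.81], [-0.39, 2.02], [-1.27, 1.25], [0.06, 2.57], [-1.19, 4.33], [0.19, 2], [-2.82, 2.82]. Speed limits (rad/s): [1.89, 1.89, 2.39, 2.39, 3.01, 3.01, 3.01].

## Interface

Orientations are given as a rotation vector (axis times angle).
In Python, from station import status, imaging, workorder, find_in, manip gives the robot as it stands.
- The arm moves only by the tool apply_moves, never from a script. Its argument "deltas" is text: rows parted by semicolons, each of 7 numbers parted by spaces: the turn, a rotation vector about the tool's x, y, z in degrees, then the shift along the tool's x, y, z in mm, then the closure, from -1 (fully open) to 1 (shut). In form: wx wy wz x y z claw; .... A call has 1 to 12 rows; each row is the pose to reach, as a shift and turn from the pose commanded when the call began, along the tool's axes at that moment; what a row does not reach only later rows make up. A row lasts 1/10 s, in which the tool goes at most 50 mm and 8.59 degrees, less where a joint would pass 70% of its speed; a pose out of reach is approached as far as the arm can. A call with a gripper value outside its range is refused whole. The fingers move at their own pace and stop on an object; the grip force is fixed at half the most. Time passes only in rows, so rows that repeat a pose let the fingers close. It gives the time, the measured TCP pose, the force, the opening and the grip force at its end, in the units of the state.
- status.get_state(): the state, without advancing time (a new reading comes with each control period).
- imaging.snapshot(name): name is "scene" or "top"; returns a dict with "color" (420x560x3 uint8, blue, green, red), "K" (3x3 intrinsics, pixels), "R" (3x3) and "t" (3): a world point X has camera coordinates R X + t. Camera axes: x right, y down, z forward; pixel columns grow to the right and rows downward; lengths in m; the calibration is good to about 2 mm. A picture is of the moment at which its call begins. There is no depth.
- workorder.hand_in(): hands the job in; it is judged then, once.
Trained networks look in a picture, given as the dict that the camera call returned (one of the last four; its "shot" number tells which), for a name from the list of things; names that differ only in an ending like _2 or _b are one class to them, and where a whole thing is asked for, a point or a joint stands for the part that bears it (a point fixed in the world has none). Each returns a list of dicts, best first, with "confidence" (0 to 1); they miss things now and then, are a little off and sometimes report something else, mostly with a low value. They report only what shows in the picture. A call takes as long as a camera call.
- find_in(picture, query): "location" ([x, y, z] in m, in the coordinates of the camera as it stood for that picture, good to about 4 mm: the middle of the surface that is visible of it).
The state is a dict: "clock": time; "joint_pos": joint angles; "qvel": joint speeds; "effort": joint torques, N m; "tcp_pos": TCP position; "orientation": TCP orientation; "wrist_force": force on the tool from outside, world axes, zero at the start; "torque": the same for the moment, N m; "width": opening from 0.0 (shut) to 1.0 (fully open); "grip_force": force on a finger pad.
Only numpy, scipy, OpenCV 4.12 (cv2) and the standard library are available. Lean on these libraries where they do the work, as an engineer would, in place of code of your own. Each camera call takes 0.05 s, during which the arm holds its last target. There are 200 camera calls.

## Working session

There is one attempt and no reset: what is moved stays moved. The work goes in short steps, Python scripts to look and compute and a tool call to move; the robot and the scene stay as the last step left them, time stands still between calls to the robot, and variables do not carry over. Pictures are saved under pics/ and viewed, at most 10 in all, crops included, and the job is handed in when it is done.

Besides the shell and the picture viewer there is one more tool, called after ">>>" by a JSON object that holds its "name" and its "arguments". apply_moves: Moves the arm, as the interface text tells. Its arguments: {"type":"object","properties":{"deltas":{"type":"string"}},"required":["deltas"]}

```bash
mkdir -p pics; cat > h.py <<'E'
import numpy as np, cv2
from station import status, imaging, workorder, find_in, manip
from scipy.spatial.transform import Rotation as Ro
def w(p,c): return p["R"].T@(np.array(c)-p["t"])
def pix(p,X):
    c=p["K"]@(p["R"]@np.array(X)+p["t"]); return c[:2]/c[2]
def ray(p,u,v,z):
    "world point on plane z seen at pixel"
    d=p["R"].T@np.linalg.solve(p["K"],[u,v,1]); o=-p["R"].T@p["t"]
    return o+d*(z-o[2])/d[2]
def totool(X,s=None):
    "mm shift in tool axes to bring TCP to X"
    s=s or status.get_state()
    return Ro.from_rotvec(s["orientation"]).as_matrix().T@(np.array(X)-s["tcp_pos"])*1000
E
python3 - <<'E'
from h import *
s=status.get_state(); print(s["tcp_pos"],s["orientation"],s["width"],s["clock"]); print(Ro.from_rotvec(s["orientation"]).as_matrix().round(3), manip.hold_point_z)
P={n:imaging.snapshot(n) for n in("scene","top")}
for n,p in P.items():
    cv2.imwrite(f"pics/{n}0.png",p["color"]); print(n,(-p["R"].T@p["t"]).round(3))
    for q in["clock","reset_top","alarm","stylus","stand","tray","cell0","slab","plant","mug"]:
        print(q,[(w(p,r["location"]).round(3).tolist(),round(r["confidence"],2)) for r in find_in(p,q)[:5]])
E
```

```text
[0.17010974 0.60102101 0.2048497 ] [-4.31812404e-01 -3.11169794e+00  1.84566862e-03] 1.0020215057278004 0.0
[[-0.962  0.272 -0.   ]
 [ 0.272  0.962 -0.001]
 [-0.    -0.001 -1.   ]] 0.0188
scene [ 1.072 -0.455  0.67 ]
clock [([0.49, 0.302, 0.043], 0.96), ([0.512, 0.153, 0.034], 0.34)]
reset_top []
alarm [([0.513, 0.154, 0.04], 0.22)]
stylus [([0.545, -0.128, 0.096], 0.79), ([0.488, 0.301, 0.038], 0.62)]
stand [([0.562, -0.141, 0.053], 0.67)]
tray [([0.464, -0.322, 0.004], 0.81)]
cell0 [([0.587, 0.168, 0.038], 0.77), ([0.528, 0.09, 0.036], 0.7), ([0.606, 0.108, 0.045], 0.57), ([0.56, -0.14, 0.053], 0.36)]
slab [([0.575, -0.011, 0.058], 0.67)]
plant [([0.781, -0.046, 0.113], 0.83)]
mug [([0.382, 0.026, 0.053], 0.56)]
top [ 0.462 -0.002  0.982]
clock [([0.464, 0.318, 0.039], 0.67)]
reset_top []
alarm []
stylus []
stand [([0.541, -0.121, 0.069], 0.63)]
tray [([0.462, -0.322, 0.008], 0.57)]
cell0 [([0.521, 0.095, 0.046], 0.65), ([0.578, 0.181, 0.053], 0.44)]
slab [([0.548, 0.003, 0.084], 0.67)]
plant [([0.756, -0.022, 0.145], 0.85)]
mug [([0.358, 0.046, 0.002], 0.78), ([0.542, -0.122, 0.068], 0.36)]
```

View pics/top0.png

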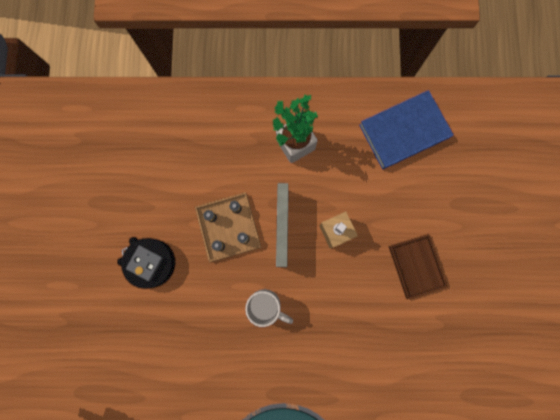

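View pics/scene0.png

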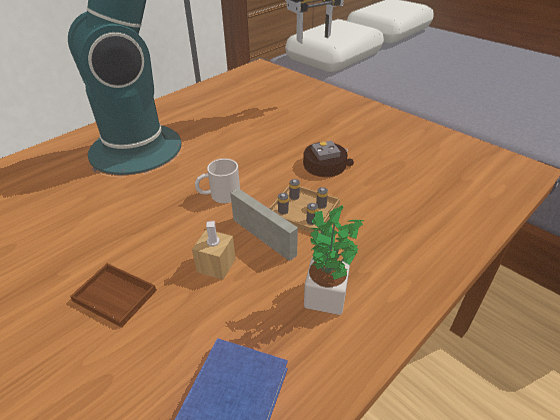

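The top view shows the four cells at about (211,216), (236,207), (218,245), (243,239). The clock is at (148,263), the stylus in its stand at (340,229) and the tray at (418,267). I'll zoom in to measure.

```bash
python3 - <<'E'
from h import *
p=imaging.snapshot("top"); import pickle
pickle.dump({k:p[k] for k in("K","R","t")},open("top.pkl","wb"))
c=p["color"]; print(p["K"].round(1).tolist())
def crop(n,u,v,W,H,k):
    i=cv2.resize(c[v:v+H,u:u+W],None,fx=k,fy=k,interpolation=cv2.INTER_CUBIC)
    for j in range(0,W,10): cv2.putText(i,str(u+j),(j*k,10),0,.35,(255,255,255),1); cv2.line(i,(j*k,12),(j*k,18),(255,255,255),1)
    for j in range(10,H,10): cv2.putText(i,str(v+j),(0,j*k+4),0,.35,(255,255,255),1); cv2.line(i,(24,j*k),(30,j*k),(255,255,255),1)
    cv2.imwrite(f"pics/{n}.png",i)
crop("left",110,185,155,110,5)
crop("right",310,200,150,110,5)
E
```

```text
[[400.0, 0.0, 281.5], [0.0, 400.0, 208.1], [0.0, 0.0, 1.0]]
```

View pics/left.png

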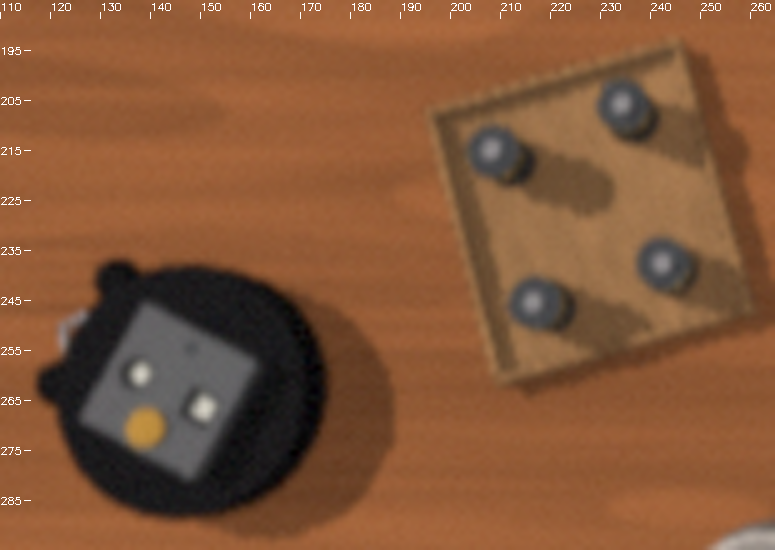

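View pics/right.png

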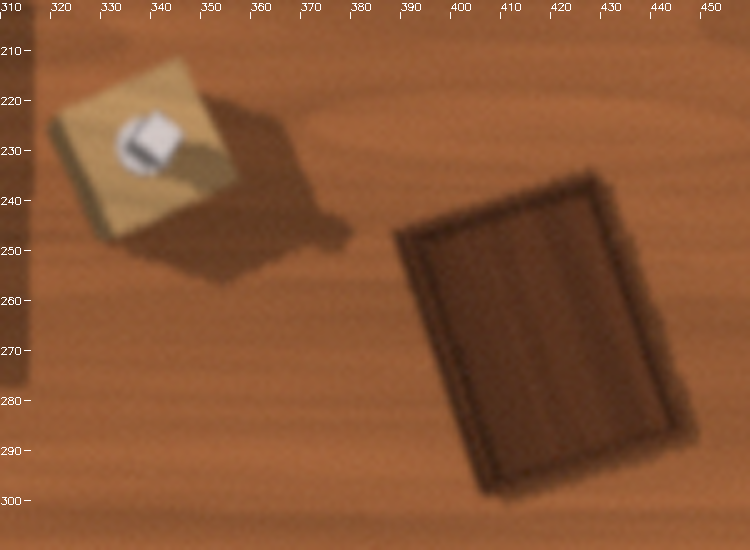

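```bash
python3 - <<'E'
from h import *
p=imaging.snapshot("top"); g=cv2.cvtColor(p["color"],cv2.COLOR_BGR2GRAY).astype(float)
def cen(u,v,r=3):
    for _ in range(3):
        y,x=np.mgrid[int(round(v))-r:int(round(v))+r+1,int(round(u))-r:int(round(u))+r+1]
        a=g[y,x]; a=np.clip(a-np.percentile(a,60),0,None); u,v=(a*x).sum()/a.sum(),(a*y).sum()/a.sum()
    return u,v
for n,u,v,z in[("A",208,214.6,.055),("B",234,205.2,.055),("C",216.2,245,.055),("D",241.8,237.2,.055),("reset",137.6,259.4,.051),("alarm",150.2,266.2,.051)]:
    c=cen(u,v); print(n,np.round(c,1),ray(p,*c,z).round(4))
k=lambda x,y,ox=310,oy=200:(ox+x/5-.4,oy+y/5-.4)
for n,pts,z in[("tray",[(395,232),(592,173),(697,437),(490,497)],.017),("stand",[(181,57),(237,180),(113,240),(52,118)],.07),("handle",[(155,110),(184,133),(163,165),(131,143)],.12),("should",[(147,146)],.075)]:
    W=np.array([ray(p,*k(*q),z) for q in pts]); e=np.diff(W,axis=0)
    print(n,W.mean(0).round(4),"edges",[(round(np.hypot(*q[:2]),3),round(np.degrees(np.arctan2(q[1],q[0])))) for q in e])
for n,pts in [("feet",[(118,275),(55,383)])]:
    print([ray(p,*k(*q,110,185),.02).round(3) for q in pts])
W=[ray(p,*k(*q,110,185),.056).round(3) for q in[(147,301),(259,360),(193,480),(80,418)]];print("box",np.mean(W,0))
W=[ray(p,*k(*q,110,185),.017).round(4) for q in[(430,108),(681,42),(752,310),(500,380)]];print("caddy",np.mean(W,0),W)
E
```

```text
A [207.7 214.4] [0.5787 0.1797 0.055 ]
B [233.7 205.3] [0.6006 0.1193 0.055 ]
C [216.  244.9] [0.5075 0.158  0.055 ]
D [241.8 237.1] [0.5259 0.0986 0.055 ]
reset [137.8 259.4] [0.4732 0.3393 0.051 ]
alarm [150.4 266.2] [0.4578 0.3091 0.051 ]
tray [ 0.4616 -0.319   0.017 ] edges [(np.float64(0.1), -73), (np.float64(0.132), -161), (np.float64(0.103), 106)]
stand [ 0.5441 -0.1241  0.07  ] edges [(np.float64(0.062), -156), (np.float64(0.063), 116), (np.float64(0.062), 26)]
handle [ 0.5442 -0.1229  0.12  ] edges [(np.float64(0.016), -129), (np.float64(0.017), 146), (np.float64(0.017), 55)]
should [ 0.5447 -0.124   0.075 ] edges []
[array([0.521, 0.364, 0.02 ]), array([0.469, 0.392, 0.02 ])]
box [0.46625 0.32375 0.056  ]
caddy [0.5545  0.13755 0.017  ] [array([0.6034, 0.2174, 0.017 ]), array([0.6368, 0.0953, 0.017 ]), array([0.506 , 0.0586, 0.017 ]), array([0.4718, 0.1789, 0.017 ])]
```

>>> {"name": "apply_moves", "arguments": {"deltas": "0 0 0 -479 -386 40 0.2;0 0 0 -479 -386 40 0.2;0 0 0 -479 -386 40 0.2;0 0 0 -479 -386 40 0.2;0 0 0 -479 -386 40 0.2;0 0 0 -479 -386 40 0.2;0 0 0 -479 -386 40 0.2;0 0 0 -479 -386 40 0.2;0 0 0 -479 -386 40 0.2;0 0 0 -479 -386 40 0.2;0 0 0 -479 -386 40 0.2;0 0 0 -479 -386 40 0.2"}}

```text
clock: 2.4
tcp_pos: [0.5174, 0.1112, 0.1667]
orientation: [0.431, 3.111, 0.0]
wrist_force: [-0.1, 2.4, 0.8]
width: 0.4
grip_force: 0.0
```

>>> {"name": "apply_moves", "arguments": {"deltas": "0 0 0 0 0 0 0.2;0 0 0 0 0 0 0.2;0 0 0 0 0 0 0.2"}}

```text
clock: 2.7
tcp_pos: [0.516, 0.114, 0.1665]
orientation: [-0.43, -3.112, -0.0]
wrist_force: [0.3, 0.2, 0.2]
width: 0.402
grip_force: 0.0
```

```bash
python3 - <<'E'
from h import *
print(totool([.5259,.0986,.0215]), status.get_state()["tcp_pos"])
p=imaging.snapshot("top"); c=p["color"][180:290,190:330]
s=imaging.snapshot("scene"); i=s["color"][120:280,200:400]
cv2.imwrite("pics/d.png",np.hstack([cv2.resize(c,(400,314)),cv2.resize(i,(392,314))]))
E
```

```text
[-13.74053375 -12.1500476  145.02318787] [0.51600505 0.11397261 0.16653077]
```

View pics/d.png

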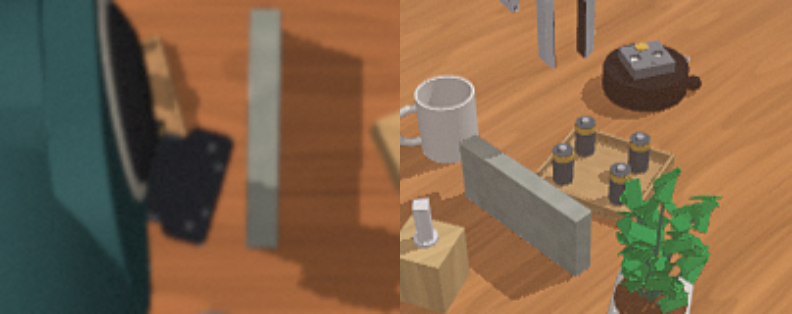

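The picture shows the gripper above the caddy, with all four cells and the surroundings unchanged. Next I go down on cell D.

>>> {"name": "apply_moves", "arguments": {"deltas": "0 0 0 -14 -12 40 0.2;0 0 0 -14 -12 80 0.2;0 0 0 -14 -12 95 0.2;0 0 0 -14 -12 110 0.2;0 0 0 -14 -12 125 0.2;0 0 0 -14 -12 135 0.2;0 0 0 -14 -12 145 0.2;0 0 0 -14 -12 145 0.2;0 0 0 -14 -12 145 0.2"}}

```text
clock: 3.7
tcp_pos: [0.5268, 0.0977, 0.0218]
orientation: [0.432, 3.112, 0.0]
wrist_force: [0.4, -0.2, -0.3]
width: 0.4
grip_force: 0.0
```

```bash
python3 - <<'E'
from h import *
s=status.get_state();print(totool([.5259,.0986,.0215]), s["tcp_pos"],s["wrist_force"])
s=imaging.snapshot("scene"); i=s["color"][150:250,230:370]
cv2.imwrite("pics/d2.png",cv2.resize(i,None,fx=5,fy=5,interpolation=2))
E
```

```text
[1.08330782 0.62381946 0.32223988] [0.52677261 0.09770493 0.02182239] [ 0.36416526 -0.19329676 -0.27623694]
```

View pics/d2.png

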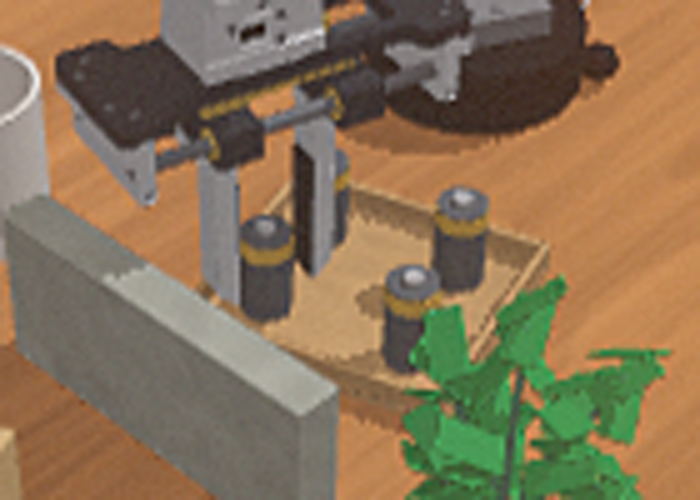

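The picture shows cell D midway between the fingers, at about (266,287). I'll close and lift it.

>>> {"name": "apply_moves", "arguments": {"deltas": "0 0 0 0 0 0 1;0 0 0 0 0 0 1;0 0 0 0 0 0 1;0 0 0 0 0 0 1;0 0 0 0 0 0 1;0 0 0 0 0 -10 1;0 0 0 0 0 -30 1;0 0 0 0 0 -60 1;0 0 0 0 0 -95 1;0 0 0 0 0 -120 1;0 0 0 0 0 -120 1;0 0 0 0 0 -120 1"}}

```text
clock: 4.95
tcp_pos: [0.5267, 0.0976, 0.1421]
orientation: [0.432, 3.111, 0.001]
wrist_force: [-0.4, 0.1, -1.2]
width: 0.273
grip_force: 30.0
```

```bash
python3 - <<'E'
from h import *
s=status.get_state();a=np.radians(18.5);u=np.array([np.cos(a),np.sin(a),0])*.031;t=np.array([.4616,-.319,.0])
print(s["width"],s["grip_force"],s["tcp_pos"])
for sg in(1,-1): print(t+sg*u,totool(t+sg*u+[0,0,.06]))
E
```

```text
0.2727703339648989 29.999881088733673 [0.52670772 0.09760205 0.14212603]
[ 0.49099803 -0.30916356  0.        ] [ -76.33711973 -401.16804305   81.94490043]
[ 0.43220197 -0.32883644  0.        ] [ -25.11991799 -436.1079101    81.88216469]
```

>>> {"name": "apply_moves", "arguments": {"deltas": "0 0 0 -3 -45 -5 1;0 0 0 -6 -90 -5 1;0 0 0 -8 -135 -5 1;0 0 0 -11 -180 -5 1;0 0 0 -14 -225 -5 1;0 0 0 -17 -270 -5 1;0 0 0 -20 -315 -5 1;0 0 0 -22 -360 -5 1;0 0 0 -24 -400 0 1;0 0 0 -25 -436 30 1;0 0 0 -25 -436 70 1;0 0 0 -25 -436 82 1"}}

```text
clock: 6.15
tcp_pos: [0.4293, -0.3281, 0.0556]
orientation: [-0.434, -3.106, -0.003]
wrist_force: [-0.1, 0.8, -0.0]
width: 0.274
grip_force: 30.0
```

```bash
python3 - <<'E'
from h import *
s=status.get_state()
print(s["width"],s["tcp_pos"],totool([.4322,-.3288,.0228]))
E
```

```text
0.27381966837520694 [ 0.42932541 -0.32808171  0.05562639] [-3.15910225  0.06487526 32.80803658]
```

>>> {"name": "apply_moves", "arguments": {"deltas": "0 0 0 0 0 0 1;0 0 0 0 0 10 1;0 0 0 0 0 20 1;0 0 0 0 0 28 1;0 0 0 0 0 32 1;0 0 0 0 0 32 1;0 0 0 0 0 32 1"}}

```text
clock: 6.85
tcp_pos: [0.4321, -0.3289, 0.0278]
orientation: [0.432, 3.112, -0.0]
wrist_force: [0.2, 0.4, -0.8]
width: 0.274
grip_force: 30.0
```

>>> {"name": "apply_moves", "arguments": {"deltas": "0 0 0 0 0 3 1;0 0 0 0 0 5.5 1;0 0 0 0 0 5.5 1;0 0 0 0 0 5.5 1;0 0 0 0 0 5.5 0.2;0 0 0 0 0 5.5 0.2;0 0 0 0 0 5.5 0.2;0 0 0 0 0 5.5 0.2;0 0 0 0 0 -20 0.2;0 0 0 0 0 -60 0.2;0 0 0 0 0 -100 0.2;0 0 0 0 0 -120 0.2"}}

```text
clock: 8.05
tcp_pos: [0.4326, -0.3295, 0.1507]
orientation: [0.432, 3.109, -0.002]
wrist_force: [0.3, -0.5, -1.0]
width: 0.402
grip_force: 0.0
```

```bash
python3 - <<'E'
from h import *
s=status.get_state()
print(s["width"],s["tcp_pos"],totool([.5078,.1580,.1421]))
p=imaging.snapshot("scene")
for r in find_in(p,"cell0"): print(w(p,r["location"]).round(3),round(r["confidence"],2))
cv2.imwrite("pics/e.png",cv2.resize(p["color"][140:340,60:380],None,fx=2.4,fy=2.4))
E
```

```text
0.40224117038202684 [ 0.43262652 -0.3294791   0.15065162] [ 60.62153974 489.51103309   8.00189907]
[0.585 0.164 0.037] 0.64
[ 0.436 -0.335  0.036] 0.53
[0.511 0.154 0.033] 0.5
[0.609 0.109 0.039] 0.49
```

View pics/e.png

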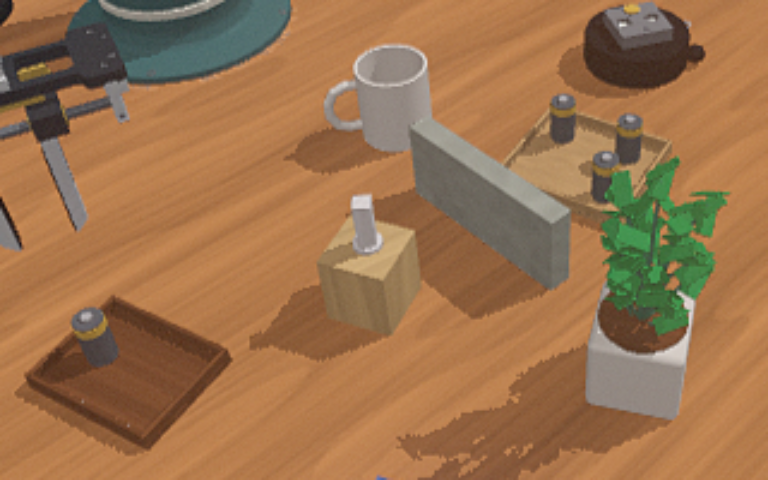

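The first cell stands upright in the tray at (93,337); everything else is in place. Next is cell C.

>>> {"name": "apply_moves", "arguments": {"deltas": "0 0 0 6 49 0 0.2;0 0 0 12 98 0 0.2;0 0 0 18 147 0 0.2;0 0 0 24 196 0 0.2;0 0 0 30 244 0 0.2;0 0 0 36 293 0 0.2;0 0 0 42 342 0 0.2;0 0 0 48 391 0 0.2;0 0 0 54 440 0 0.2;0 0 0 60 489 10 0.2;0 0 0 60 489 10 0.2;0 0 0 60 489 10 0.2"}}

```text
clock: 9.35
tcp_pos: [0.5068, 0.1587, 0.1363]
orientation: [-0.429, -3.111, 0.002]
wrist_force: [0.1, -1.2, 0.4]
width: 0.402
grip_force: 0.0
```

```bash
python3 - <<'E'
from h import *
s=status.get_state()
print(s["width"],s["tcp_pos"],totool([.5079,.1577,.0216]))
E
```

```text
0.4022301333445583 [0.50675732 0.15867447 0.13634514] [ -1.52253848  -0.46980586 114.74390284]
```

>>> {"name": "apply_moves", "arguments": {"deltas": "0 0 0 -1 0 40 0.2;0 0 0 -1 0 60 0.2;0 0 0 -1 0 80 0.2;0 0 0 -1 0 95 0.2;0 0 0 -1 0 105 0.2;0 0 0 -1 0 112 0.2;0 0 0 -1 0 114 0.2;0 0 0 -1 0 114 0.2;0 0 0 -1 0 114 0.2"}}

```text
clock: 10.25
tcp_pos: [0.5087, 0.1578, 0.0241]
orientation: [0.432, 3.111, 0.001]
wrist_force: [0.3, -0.3, 0.3]
width: 0.401
grip_force: 0.0
```

```bash
python3 - <<'E'
from h import *
s=status.get_state()
print(s["width"],s["tcp_pos"],totool([.5079,.1577,.0216]),s["wrist_force"])
E
```

```text
0.40081399750332336 [0.50872785 0.15782699 0.02409269] [ 0.76362292 -0.34878695  2.49202709] [ 0.31012179 -0.29533905  0.33648674]
```

>>> {"name": "apply_moves", "arguments": {"deltas": "0 0 0 0 0 0 1;0 0 0 0 0 0 1;0 0 0 0 0 0 1;0 0 0 0 0 0 1;0 0 0 0 0 0 1;0 0 0 0 0 -10 1;0 0 0 0 0 -30 1;0 0 0 0 0 -60 1;0 0 0 0 0 -95 1;0 0 0 0 0 -135 1;0 0 0 0 0 -135 1;0 0 0 0 0 -135 1"}}

```text
clock: 11.45
tcp_pos: [0.5086, 0.158, 0.1595]
orientation: [0.431, 3.11, 0.002]
wrist_force: [-0.0, -0.0, -1.5]
width: 0.27
grip_force: 30.0
```

>>> {"name": "apply_moves", "arguments": {"deltas": "0 0 0 -11 -45 0 1;0 0 0 -22 -90 0 1;0 0 0 -33 -136 0 1;0 0 0 -44 -182 0 1;0 0 0 -55 -227 0 1;0 0 0 -66 -272 0 1;0 0 0 -77 -318 0 1;0 0 0 -88 -363 0 1;0 0 0 -99 -409 0 1;0 0 0 -110 -454 20 1;0 0 0 -110 -454 60 1;0 0 0 -110 -454 90 1"}}

```text
clock: 12.65
tcp_pos: [0.4887, -0.31, 0.0655]
orientation: [-0.436, -3.108, -0.0]
wrist_force: [0.8, 1.0, -0.1]
width: 0.272
grip_force: 30.0
```

>>> {"name": "apply_moves", "arguments": {"deltas": "0 0 0 0 0 0 1;0 0 0 0 0 10 1;0 0 0 0 0 20 1;0 0 0 0 0 30 1;0 0 0 0 0 35 1;0 0 0 0 0 35 1;0 0 0 0 0 35 1"}}

```text
clock: 13.35
tcp_pos: [0.4907, -0.3091, 0.0339]
orientation: [0.432, 3.111, -0.0]
wrist_force: [0.2, 0.3, -1.4]
width: 0.272
grip_force: 30.0
```

```bash
python3 - <<'E'
from h import *
s=status.get_state()
print(s["width"],s["tcp_pos"],totool([.491,-.3092,.0243]),s["wrist_force"])
E
```

```text
0.2715613624650107 [ 0.49073606 -0.30911045  0.03387423] [-0.27512634 -0.01267768  9.57432397] [ 0.23128538  0.32372255 -1.37078296]
```

>>> {"name": "apply_moves", "arguments": {"deltas": "0 0 0 0 0 4 1;0 0 0 0 0 8 1;0 0 0 0 0 9.5 1;0 0 0 0 0 9.5 1;0 0 0 0 0 9.5 0.2;0 0 0 0 0 9.5 0.2;0 0 0 0 0 9.5 0.2;0 0 0 0 0 9.5 0.2;0 0 0 0 0 -20 0.2;0 0 0 0 0 -60 0.2;0 0 0 0 0 -100 0.2;0 0 0 0 0 -140 0.2"}}

```text
clock: 14.55
tcp_pos: [0.4903, -0.3089, 0.1752]
orientation: [-0.432, -3.112, 0.0]
wrist_force: [0.9, 1.4, -0.2]
width: 0.402
grip_force: 0.0
```

>>> {"name": "apply_moves", "arguments": {"deltas": "0 0 0 0 -40 -10 0.2;0 0 0 0 -80 -10 0.2;0 0 0 0 -80 -10 0.2;0 0 0 0 -80 -10 0.2"}}

```text
clock: 14.95
tcp_pos: [0.4683, -0.3866, 0.1835]
orientation: [-0.434, -3.111, 0.0]
wrist_force: [0.4, 1.5, -0.4]
width: 0.4
grip_force: 0.0
```

```bash
python3 - <<'E'
from h import *
s=status.get_state()
print(s["width"],s["tcp_pos"],totool([.544,-.1235,.16]))
p=imaging.snapshot("scene"); t=imaging.snapshot("top")
for r in find_in(p,"cell0"): print(w(p,r["location"]).round(3),round(r["confidence"],2))
a=cv2.resize(p["color"][190:330,60:260],None,fx=2,fy=2); b=cv2.resize(t["color"][205:253,310:370],(350,280),interpolation=cv2.INTER_CUBIC)
cv2.imwrite("pics/f.png",np.hstack([a,b]))
E
```

```text
0.40008273769087993 [ 0.46827666 -0.3865993   0.18345552] [ -0.76836511 273.78202807  23.41450892]
[ 0.435 -0.331  0.041] 0.82
[0.585 0.166 0.038] 0.77
[0.606 0.109 0.042] 0.74
[ 0.497 -0.307  0.041] 0.58
```

View pics/f.png

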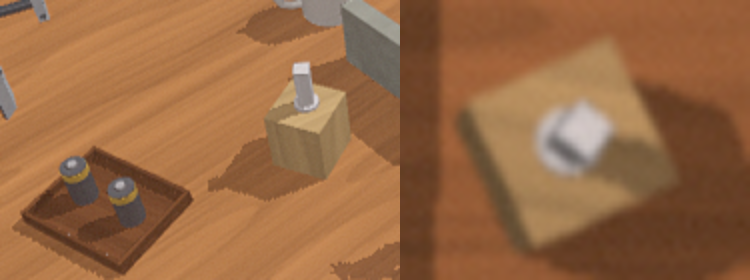

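```bash
python3 - <<'E'
from h import *
t=imaging.snapshot("top")
c=cv2.resize(t["color"][215:240,328:356],None,fx=10,fy=10,interpolation=cv2.INTER_CUBIC)
hs=cv2.cvtColor(c,cv2.COLOR_BGR2HSV); 
for th in(190,200,210,215):
    m=((hs[...,1]<60)&(hs[...,2]>th)).astype(np.uint8); m=cv2.morphologyEx(m,cv2.MORPH_OPEN,np.ones((25,25)))
    k=max(cv2.findContours(m,0,2)[0],key=cv2.contourArea,default=None)
    if k is None: continue
    r=cv2.minAreaRect(k); B=[ray(t,328+q[0]/10-.45,215+q[1]/10-.45,.12) for q in cv2.boxPoints(r)]
    e=B[1]-B[0]; print(th,np.mean(B,0).round(4),np.round(r[1],0),np.degrees(np.arctan2(e[1],e[0]))%90)
E
```

```text
190 [ 0.5454 -0.1231  0.12  ] [63. 64.] 0.31870820659231924
200 [ 0.5453 -0.1234  0.12  ] [48. 50.] 0.3197618828973532
```

```bash
python3 - <<'E'
from h import *
t=imaging.snapshot("top")
c=cv2.resize(t["color"][215:240,328:356],None,fx=10,fy=10,interpolation=cv2.INTER_CUBIC)
hs=cv2.cvtColor(c,cv2.COLOR_BGR2HSV)
for th in(170,180,190,200,205):
    m=((hs[...,1]<60)&(hs[...,2]>th)).astype(np.uint8); m=cv2.morphologyEx(m,cv2.MORPH_OPEN,cv2.getStructuringElement(2,(25,25)))
    k=max(cv2.findContours(m,0,2)[0],key=cv2.contourArea,default=None)
    if k is None: continue
    r=cv2.minAreaRect(k); B=[ray(t,328+q[0]/10-.45,215+q[1]/10-.45,.12) for q in cv2.boxPoints(r)]
    e=B[1]-B[0]; print(th,np.mean(B,0).round(4),np.round(r[1],0),np.degrees(np.arctan2(e[1],e[0]))%90)
# template: rotated square vs saturation/value
S=hs[...,2].astype(np.float32)-hs[...,1]
best=[]
for a in range(0,90,3):
    s=64*(.016*400/(.982-.12)*10/64)/64
    T=np.zeros((120,120),np.float32); L=.016*400/.862*10
    cv2.fillPoly(T,[cv2.boxPoints(((60,60),(L,L),a)).astype(int)],1.); T=cv2.GaussianBlur(T,(0,0),4)
    R=cv2.matchTemplate(S,T,cv2.TM_CCOEFF_NORMED); _,v,_,l=cv2.minMaxLoc(R)
    u=ray(t,328+(l[0]+60)/10-.45,215+(l[1]+60)/10-.45,.12); best.append((round(v,4),(90-a)%90,u[:2].round(4)))
for b in sorted(best,key=lambda b:-b[0])[:6]: print(b)
E
```

```text
170 [ 0.5471 -0.1206  0.12  ] [101.  75.] 53.33913372818631
180 [ 0.5459 -0.1231  0.12  ] [71. 69.] 52.219150517130394
190 [ 0.5459 -0.1234  0.12  ] [63. 66.] 51.742469942580676
200 [ 0.5457 -0.1231  0.12  ] [55. 53.] 54.41816456546001
205 [ 0.5462 -0.1228  0.12  ] [31. 52.] 7.184262793538252
(0.8134, 51, array([ 0.5455, -0.1229]))
(0.8126, 48, array([ 0.5455, -0.1229]))
(0.8099, 54, array([ 0.5455, -0.1229]))
(0.8083, 45, array([ 0.5455, -0.1229]))
(0.8071, 57, array([ 0.5455, -0.1229]))
(0.8064, 42, array([ 0.5455, -0.1229]))
```

>>> {"name": "apply_moves", "arguments": {"deltas": "0 0 7 0 46 5 0.2;0 0 14 -1 92 10 0.2;0 0 22 -1 138 20 0.2;0 0 22 -1 184 23 0.2;0 0 22 -2 230 23 0.2;0 0 22 -2 274 23 0.2;0 0 22 -2 274 23 0.2;0 0 22 -2 274 23 0.2;0 0 22 -2 274 23 0.2;0 0 22 -2 274 23 0.2"}}

```text
clock: 16.2
tcp_pos: [0.545, -0.1241, 0.1607]
orientation: [1.02, 2.971, -0.0]
wrist_force: [-0.2, -1.0, -0.1]
width: 0.399
grip_force: 0.0
```

```bash
python3 - <<'E'
from h import *
s=status.get_state(); R=Ro.from_rotvec(s["orientation"]).as_matrix()
print(s["tcp_pos"],totool([.545,-.1233,.081]),np.degrees(np.arctan2(R[1,1],R[0,1])))
E
```

```text
[ 0.54503162 -0.12405987  0.16066698] [ 0.51413583  0.59563343 79.66672728] 52.09496526131583
```

>>> {"name": "apply_moves", "arguments": {"deltas": "0 0 0 0.5 0.5 30 0.2;0 0 0 0.5 0.5 50 0.2;0 0 0 0.5 0.5 65 0.2;0 0 0 0.5 0.5 75 0.2;0 0 0 0.5 0.5 79.5 0.2;0 0 0 0.5 0.5 79.5 0.2;0 0 0 0.5 0.5 79.5 0.2;0 0 0 0.5 0.5 79.5 1;0 0 0 0.5 0.5 79.5 1;0 0 0 0.5 0.5 79.5 1;0 0 0 0.5 0.5 79.5 1;0 0 0 0.5 0.5 79.5 1"}}

```text
clock: 17.4
tcp_pos: [0.5454, -0.1222, 0.0813]
orientation: [1.018, 2.972, 0.0]
wrist_force: [-1.7, 1.4, 5.5]
width: 0.169
grip_force: 30.0
```

```bash
python3 - <<'E'
from h import *
s=status.get_state(); print(s["tcp_pos"],s["width"]*94,s["grip_force"],s["wrist_force"],s["torque"])
E
```

```text
[ 0.54538128 -0.12215408  0.08128959] 15.87999327909062 30.001104176044464 [-1.68235781  1.43360952  5.53430525] [ 0.11304229  0.30500761 -0.02413532]
```

>>> {"name": "apply_moves", "arguments": {"deltas": "0 0 0 0 0 -5 1;0 0 0 0 0 -15 1;0 0 0 0 0 -30 1;0 0 0 0 0 -50 1;0 0 0 0 0 -75 1;0 0 0 0 0 -105 1;0 0 0 0 0 -130 1;0 0 0 0 0 -130 1;0 0 0 0 0 -130 1;0 0 0 0 0 -130 1"}}

```text
clock: 18.4
tcp_pos: [0.5449, -0.122, 0.2107]
orientation: [-1.017, -2.972, 0.0]
wrist_force: [0.5, -0.8, -0.7]
width: 0.169
grip_force: 30.0
```

```bash
python3 - <<'E'
from h import *
s=status.get_state(); print(s["tcp_pos"],s["width"]*94,s["wrist_force"],s["torque"])
p=imaging.snapshot("scene")
tp=s["tcp_pos"]; print("tip pred",pix(p,tp-[0,0,.0663]),"tcp",pix(p,tp), "target", totool([.4732,.3393,.16]))
for n in("stylus","clock","cell0"): print(n,[(w(p,r["location"]).round(3).tolist(),round(r["confidence"],2)) for r in find_in(p,n)[:4]])
u,v=pix(p,tp-[0,0,.03]).astype(int); print(u,v)
cv2.imwrite("pics/g.png",cv2.resize(p["color"][v-50:v+50,u-50:u+50],None,fx=5.5,fy=5.5,interpolation=2))
E
```

```text
[ 0.54488532 -0.12203076  0.21074545] 15.923982301652218 [ 0.48113346 -0.78141672 -0.69349366] [-0.01113711 -0.03329998 -0.04593432]
tip pred [209.45265576 212.6248409 ] tcp [205.04979149 185.0512424 ] target [339.33453888 320.65969364  50.59010226]
stylus [([0.545, -0.125, 0.218], 0.66), ([0.559, -0.133, 0.056], 0.66)]
clock [([0.488, 0.298, 0.038], 0.73)]
cell0 [([0.434, -0.331, 0.039], 0.72), ([0.587, 0.166, 0.04], 0.7), ([0.609, 0.108, 0.039], 0.62), ([0.495, -0.305, 0.04], 0.54)]
207 197
```

View pics/g.png

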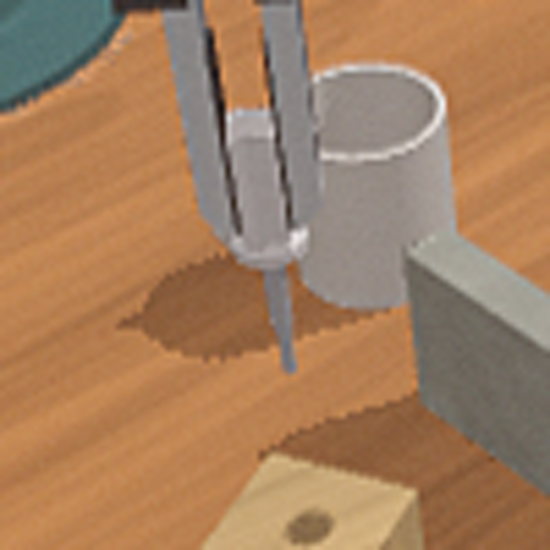

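The stylus hangs straight in the grip, with its tip at about (209,214) in the scene picture against (209,213) predicted. The empty hole shows below it. Next I carry it to the clock.

>>> {"name": "apply_moves", "arguments": {"deltas": "0 0 0 34 32 0 1;0 0 0 68 64 0 1;0 0 0 102 96 0 1;0 0 0 136 128 0 1;0 0 0 170 160 0 1;0 0 0 204 192 0 1;0 0 0 238 224 0 1;0 0 0 272 256 0 1;0 0 0 306 288 10 1;0 0 0 339 320 30 1;0 0 0 339 320 50 1;0 0 0 339 320 60 1"}}

```text
clock: 19.8
tcp_pos: [0.4724, 0.3388, 0.1488]
orientation: [-1.015, -2.972, 0.004]
wrist_force: [1.0, -1.3, -0.9]
width: 0.169
grip_force: 30.0
```

>>> {"name": "apply_moves", "arguments": {"deltas": "0 0 0 0 0 0 1;0 0 0 0 0 0 1;0 0 0 0 0 0 1;0 0 0 0 0 0 1"}}

```text
clock: 20.2
tcp_pos: [0.4741, 0.3382, 0.152]
orientation: [1.019, 2.971, 0.002]
wrist_force: [0.1, 0.0, -0.5]
width: 0.169
grip_force: 30.0
```

```bash
python3 - <<'E'
from h import *
s=status.get_state(); tp=s["tcp_pos"]
print(tp,s["wrist_force"],s["torque"],totool([.4735,.3391,.1393]))
p=imaging.snapshot("scene")
print("tip pred",pix(p,tp-[0,0,.0663]),"reset",pix(p,[.4735,.3391,.051]),"alarm",pix(p,[.458,.309,.051]))
u,v=pix(p,[.4735,.3391,.08]).astype(int); print(u,v)
cv2.imwrite("pics/i.png",cv2.resize(p["color"][v-40:v+40,u-50:u+50],None,fx=7,fy=7,interpolation=2))
E
```

```text
[0.47409963 0.33823837 0.15195632] [ 0.0811477   0.02419107 -0.46011185] [ 0.00797633 -0.03374368 -0.03589954] [ 1.00569792  0.29583359 12.65643439]
tip pred [331.91501508 136.15218124] reset [331.03490195 147.07857303] alarm [319.47961079 149.28840536]
331 137
```

View pics/i.png

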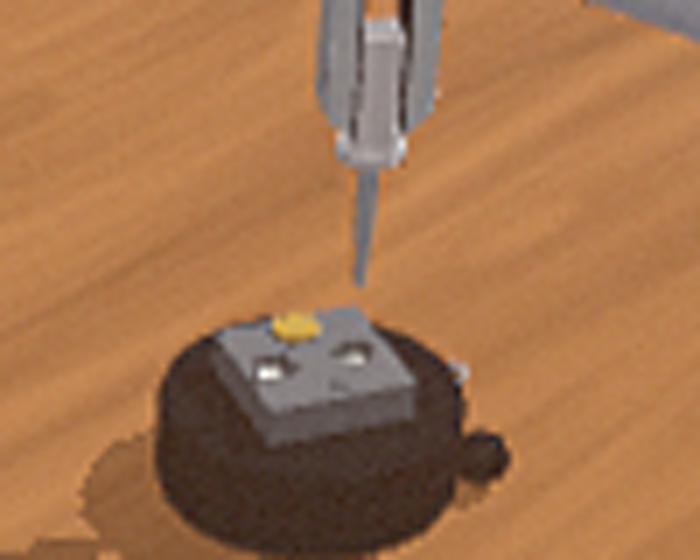

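Tip and reset recess agree with the calibration: the tip is at (332,137), predicted (332,136). The recess is at (331,147), predicted (331,147). I'll lower to just above the button.

>>> {"name": "apply_moves", "arguments": {"deltas": "0 0 0 1 0.3 8 1;0 0 0 1 0.3 16 1;0 0 0 1 0.3 23 1;0 0 0 1 0.3 28 1;0 0 0 1 0.3 31 1;0 0 0 1 0.3 32 1;0 0 0 1 0.3 32 1;0 0 0 1 0.3 32 1"}}

```text
clock: 21.05
tcp_pos: [0.4731, 0.3394, 0.1192]
orientation: [1.018, 2.972, 0.0]
wrist_force: [-0.0, -0.6, -0.4]
width: 0.167
grip_force: 30.0
```

```bash
python3 - <<'E'
from h import *
s=status.get_state(); print(s["tcp_pos"]-[.4735,.3391,.1173],s["wrist_force"],s["torque"])
E
```

```text
[-0.00042556  0.00029606  0.00193449] [-0.03250879 -0.57364424 -0.35461132] [ 0.03049061 -0.00604474  0.05267524]
```

>>> {"name": "apply_moves", "arguments": {"deltas": "0 0 0 0 0 1.5 1;0 0 0 0 0 3 1;0 0 0 0 0 4 1;0 0 0 0 0 4 1;0 0 0 0 0 4 1"}}

```text
clock: 21.55
tcp_pos: [0.4731, 0.3394, 0.1152]
orientation: [1.018, 2.972, 0.0]
wrist_force: [0.7, 0.8, 1.9]
width: 0.163
grip_force: 30.0
```

```bash
python3 - <<'E'
from h import *
s=status.get_state(); print(s["tcp_pos"]-[.4735,.3391,.1173],s["wrist_force"],s["torque"])
E
```

```text
[-0.00041554  0.000325   -0.00214346] [0.71809515 0.8476253  1.89677277] [ 0.13947943 -0.13342133 -0.02397879]
```

>>> {"name": "apply_moves", "arguments": {"deltas": "0 0 0 0 0 1 1;0 0 0 0 0 2 1;0 0 0 0 0 2.3 1;0 0 0 0 0 2.3 1"}}

```text
clock: 21.95
tcp_pos: [0.4731, 0.3394, 0.1128]
orientation: [1.018, 2.972, 0.0]
wrist_force: [0.9, 0.8, 3.2]
width: 0.169
grip_force: 30.0
```

>>> {"name": "apply_moves", "arguments": {"deltas": "0 0 0 0 0 0.5 1;0 0 0 0 0 0.5 1;0 0 0 0 0 0.5 1"}}

```text
clock: 22.25
tcp_pos: [0.473, 0.3394, 0.1123]
orientation: [1.018, 2.972, 0.0]
wrist_force: [0.9, 1.2, 2.6]
width: 0.171
grip_force: 30.0
```

>>> {"name": "apply_moves", "arguments": {"deltas": "0 0 0 0 0 0.5 1;0 0 0 0 0 0.5 1;0 0 0 0 0 0.5 1"}}

```text
clock: 22.55
tcp_pos: [0.4731, 0.3394, 0.112]
orientation: [1.018, 2.972, 0.0]
wrist_force: [-0.2, 0.4, 6.9]
width: 0.166
grip_force: 30.0
```

>>> {"name": "apply_moves", "arguments": {"deltas": "0 0 0 0 0 0.5 1;0 0 0 0 0 0.5 1;0 0 0 0 0 0.5 1"}}

```text
clock: 22.85
tcp_pos: [0.4732, 0.3395, 0.1118]
orientation: [1.018, 2.972, 0.001]
wrist_force: [-1.1, 0.1, 12.0]
width: 0.168
grip_force: 30.0
```

Force jumped to 12 N at about 5 mm of travel, so the button is home. I'll retract and carry the stylus back.

>>> {"name": "apply_moves", "arguments": {"deltas": "0 0 0 0 0 -3 1;0 0 0 0 0 -8 1;0 0 0 0 0 -20 1;0 0 0 0 0 -45 1;0 0 0 0 0 -75 1;0 0 0 0 0 -100 1;0 0 0 0 0 -100 1;0 0 0 0 0 -100 1"}}

```text
clock: 23.65
tcp_pos: [0.4728, 0.3393, 0.2117]
orientation: [1.017, 2.972, 0.001]
wrist_force: [0.0, -0.1, -1.2]
width: 0.165
grip_force: 30.0
```

```bash
python3 - <<'E'
from h import *
s=status.get_state(); print(s["tcp_pos"],s["wrist_force"],totool([.545,-.1226,.2107]))
p=imaging.snapshot("scene")
for n in("clock","cell0"): print(n,[(w(p,r["location"]).round(3).tolist(),round(r["confidence"],2)) for r in find_in(p,n)[:4]])
E
```

```text
[0.47281782 0.33927799 0.21167206] [ 0.03444751 -0.14665906 -1.16796457] [-340.10607553 -320.73296663    0.84543866]
clock [([0.488, 0.299, 0.04], 0.61)]
cell0 [([0.495, -0.308, 0.039], 0.78), ([0.585, 0.167, 0.04], 0.66), ([0.605, 0.107, 0.042], 0.62), ([0.438, -0.329, 0.038], 0.51)]
```

>>> {"name": "apply_moves", "arguments": {"deltas": "0 0 0 -34 -32 0 1;0 0 0 -68 -64 0 1;0 0 0 -102 -96 0 1;0 0 0 -136 -128 0 1;0 0 0 -170 -160 0 1;0 0 0 -204 -192 0 1;0 0 0 -238 -224 0 1;0 0 0 -272 -256 0 1;0 0 0 -306 -288 0 1;0 0 0 -340 -321 10 1;0 0 0 -340 -321 30 1;0 0 0 -340 -321 40 1"}}

```text
clock: 25.0
tcp_pos: [0.5437, -0.1237, 0.1692]
orientation: [-1.02, -2.969, 0.002]
wrist_force: [0.2, 0.3, -1.3]
width: 0.168
grip_force: 30.0
```

>>> {"name": "apply_moves", "arguments": {"deltas": "0 0 0 0 0 0 1;0 0 0 0 0 0 1;0 0 0 0 0 0 1;0 0 0 0 0 0 1"}}

```text
clock: 25.4
tcp_pos: [0.5452, -0.1221, 0.172]
orientation: [1.016, 2.972, 0.001]
wrist_force: [0.4, 0.2, -1.3]
width: 0.168
grip_force: 30.0
```

```bash
python3 - <<'E'
from h import *
s=status.get_state(); tp=s["tcp_pos"]; print(tp,s["wrist_force"],totool([.545,-.1226,.0813]))
p=imaging.snapshot("scene")
# hole centre: darkest blob near predicted hole
u,v=pix(p,[.5441,-.1235,.07]); g=cv2.cvtColor(p["color"],cv2.COLOR_BGR2GRAY).astype(float)
y,x=np.mgrid[int(v)-7:int(v)+8,int(u)-8:int(u)+9]; a=g[y,x]; print((u,v)); print(a.astype(int))
print("tip pred",pix(p,tp-[0,0,.0663]))
E
```

```text
[ 0.54522114 -0.12212664  0.17196387] [ 0.41339137  0.19650856 -1.31556429] [-4.50269752e-02 -5.76300336e-01  9.06635359e+01]
(np.float64(213.05304517378627), np.float64(240.40111290793374))
[[175 174 173 170 162 160 163 166 169 173 174 177 178 180 181 167 169]
 [171 168 163 161 162 167 168 170 172 173 173 172 174 175 173 176 181]
 [158 162 162 167 169 171 173 170 175 172 173 174 172 176 175 177 175]
 [162 167 170 171 173 172 175 175 174 172 174 174 176 176 177 173 172]
 [173 170 173 173 173 174 173 171 175 175 176 176 174 176 177 175 175]
 [173 172 172 175 175 171 175 175 177 175 173 173 176 175 175 173 174]
 [173 173 171 173 175 174 172 166 155 155 166 172 176 175 172 169 165]
 [174 174 175 178 179 169 149 128 130 137 137 141 172 171 166 169 172]
 [174 176 175 178 170 145 113 111 113 110 114 120 144 171 173 176 177]
 [177 174 173 177 136 119 111 111 115 115 113 110 141 179 179 181 183]
 [173 176 176 164 128 109 110 115 116 115 109 109 162 182 183 182 181]
 [175 173 177 155 136 121 108 110 111 109 118 147 188 182 180 179 180]
 [174 170 171 170 157 116 125 117 124 132 161 190 185 178 178 179 182]
 [168 167 168 173 177 169 173 158 177 189 184 182 179 181 183 184 185]
 [170 172 175 179 181 184 187 184 180 180 181 180 181 183 186 183 177]]
tip pred [211.88077478 227.51438885]
```

>>> {"name": "apply_moves", "arguments": {"deltas": "0 0 0 0 -0.6 10 1;0 0 0 0 -0.6 20 1;0 0 0 0 -0.6 28 1;0 0 0 0 -0.6 34 1;0 0 0 0 -0.6 40 1;0 0 0 0 -0.6 44 1;0 0 0 0 -0.6 48 1;0 0 0 0 -0.6 48 1;0 0 0 0 -0.6 48 1"}}

```text
clock: 26.35
tcp_pos: [0.5445, -0.1232, 0.1234]
orientation: [1.018, 2.972, -0.0]
wrist_force: [0.8, 0.1, -0.0]
width: 0.17
grip_force: 30.0
```

Inside the hole with no contact force; continuing down.

>>> {"name": "apply_moves", "arguments": {"deltas": "0 0 0 0 0 8 1;0 0 0 0 0 16 1;0 0 0 0 0 24 1;0 0 0 0 0 31 1;0 0 0 0 0 36 1;0 0 0 0 0 39 1;0 0 0 0 0 40 1;0 0 0 0 0 40 1;0 0 0 0 0 40 1"}}

```text
clock: 27.25
tcp_pos: [0.5446, -0.1233, 0.0835]
orientation: [1.018, 2.972, -0.0]
wrist_force: [-0.1, 0.0, 0.4]
width: 0.168
grip_force: 30.0
```

>>> {"name": "apply_moves", "arguments": {"deltas": "0 0 0 0 0 1 1;0 0 0 0 0 1.8 1;0 0 0 0 0 1.8 1;0 0 0 0 0 1.8 1"}}

```text
clock: 27.65
tcp_pos: [0.5445, -0.1232, 0.0815]
orientation: [1.018, 2.972, -0.0]
wrist_force: [-1.0, 0.1, -0.7]
width: 0.166
grip_force: 30.0
```

>>> {"name": "apply_moves", "arguments": {"deltas": "0 0 0 0 0 0 0.2;0 0 0 0 0 0 0.2;0 0 0 0 0 0 0.2;0 0 0 0 0 0 0.2;0 0 0 0 0 -20 0.2;0 0 0 0 0 -50 0.2;0 0 0 0 0 -90 0.2;0 0 0 0 0 -130 0.2;0 0 0 0 0 -130 0.2"}}

```text
clock: 28.55
tcp_pos: [0.5465, -0.1239, 0.2163]
orientation: [1.016, 2.966, 0.003]
wrist_force: [-0.0, -0.3, 0.2]
width: 0.4
grip_force: 0.0
```

>>> {"name": "apply_moves", "arguments": {"deltas": "0 0 0 0 -40 0 0.2;0 0 0 0 -80 0 0.2;0 0 0 0 -120 0 0.2;0 0 0 0 -160 0 0.2;0 0 0 0 -160 0 0.2;0 0 0 0 -160 0 0.2;0 0 0 0 -160 0 0.2;0 0 0 0 -160 0 0.2"}}

```text
clock: 29.35
tcp_pos: [0.447, -0.2486, 0.2112]
orientation: [-1.015, -2.973, 0.0]
wrist_force: [0.3, 0.1, 0.0]
width: 0.398
grip_force: 0.0
```

```bash
python3 - <<'E'
from h import *
s=status.get_state(); print(s["clock"],s["tcp_pos"],s["wrist_force"])
p=imaging.snapshot("scene"); t=imaging.snapshot("top")
for n in("clock","cell0","stylus","mug","slab","plant"): print(n,[(w(p,r["location"]).round(3).tolist(),round(r["confidence"],2)) for r in find_in(p,n)[:4]])
a=cv2.imread("pics/scene0.png"); d=cv2.absdiff(a,p["color"]).max(2)[170:290,180:260]; print("stand region diff",(d>40).sum())
T=cv2.imread("pics/top0.png"); D=cv2.absdiff(T,t["color"]).max(2)
for n,(x0,x1,y0,y1) in {"clock":(115,180,230,295),"stand":(318,360,208,250),"slab":(272,292,180,270),"mug":(243,295,288,330),"plant":(270,320,90,165),"tray":(385,455,230,302)}.items(): print(n,(D[y0:y1,x0:x1]>40).sum())
E
```

```text
29.35 [ 0.44704957 -0.24863285  0.21124773] [0.33547557 0.05911162 0.03314595]
clock [([0.489, 0.301, 0.039], 0.89)]
cell0 [([0.436, -0.331, 0.038], 0.86), ([0.497, -0.309, 0.04], 0.85), ([0.585, 0.166, 0.04], 0.71), ([0.606, 0.108, 0.042], 0.48)]
stylus [([0.546, -0.129, 0.093], 0.5)]
mug [([0.38, 0.025, 0.054], 0.71)]
slab [([0.574, -0.008, 0.061], 0.81)]
plant [([0.78, -0.044, 0.113], 0.94)]
stand region diff 9
clock 0
stand 0
slab 0
mug 0
plant 0
tray 2405
```

```bash
python3 -c "
from station import workorder
print(workorder.hand_in())"
```

```text
the job is handed in; nothing more can be done
None
```

The job is handed in, but the hand-in gave no verdict: two cells stand upright in the tray, the reset button was pressed home (wrist force reached 12 N), and the stylus is back in its stand, with the final pictures showing the clock, slab, plant and mug unmoved.

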